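Hold the spring clip open over the recipe-card tab

TASK

Pinch the handles of the orange spring clip in the bamboo rack and slide it out level through the open end of the fork (its jaws are too wide to lift straight out). Keep it squeezed wide open and lower it gently over the middle of the yellow tab of the tall card in the green box, upright and square to the card, so that the tab's top edge is well inside the jaws but the clip touches neither card nor box. Finish there still holding the clip gaping around the edge, ready for a second card to be slipped in, and leave the dishes, bowl, spoon, bottle and open lid as they are.

Things in the scene. Friction and masses are not known exactly. Their poses are not given: they have to be found in the camera images.
- clip: Large orange spring clip, about 90 g, 24 mm wide (x), 108 mm tall, hanging jaws down. Origin on the pivot: x along the pivot axis, z up to the handles, y the way handles are squeezed and jaws part. Grey pivot block 24 x 40 x 8 mm centred on the origin rests on the fork. The same turned half round about z. Squeezing the handles opens the jaws.
- clip_grip (a point): Between the two flat handles, 42 mm above the clip's origin: where to pinch. Handles 24 mm wide rise from 5 to 57 mm above the origin, flaring upwards: closed, 43 mm over their outsides here and 52 mm at the top; squeezed fully they stand vertical and parallel, 16 mm over their outsides.
- clip_mouth (a point): Midway between the rubber jaw tips, 48 mm below the clip's origin (lowest point 51 mm below); axes as the clip's. Closed: neck 14 mm over y down to 22 mm below the origin, then shoulders 34 mm over y, tapering to the tips. Fully open: tips 28 mm apart, shoulders 45 mm over y, their tops 16 mm below the origin, inside clear for 42 mm above the tips.
- clip_jaw_l (a joint): Angle of the clip's +y lever: 0 closed, 0.30 rad fully open (stop). Both levers move together. The spring takes about 3 N a side at the handles to start opening and 8 N a side fully open.
- clip_jaw_r (a joint): Angle of the clip's -y lever: 0 closed, 0.30 rad fully open (stop).
- rack: Bamboo clip rack, fixed; origin: centre of its underside; open end to its -x. Base 110 x 100 x 10 mm; upright back board 85 mm high, near face at x = +31 mm. Two level steel prongs run from it to x = -41 mm, each 12 mm wide, 6 mm thick, 26 mm apart, tops 85 mm above the table. The clip's jaws hang between and below them.
- rack_mouth (a point): Midway between the prongs' open tips, level with their tops; axes as the rack's. The clip starts with its origin 89 mm above the table, 26 to 46 mm inside this point, its y along the rack's y. It is free once its origin is 13 mm outside (to -x), having slid level (up to 5 mm of lift is possible).
- cardbox: Green card box, fixed, 120 (x) x 130 (y) x 65 mm high; origin: centre of its underside. Flip lid on the +x rim stands open, up to 190 mm above the table. A white card, fixed, 3 mm thick, 112 mm wide, stands upright across y at x = -15 mm, top edge 103 mm above the table; its yellow tab, 50 mm wide, centred at y = +20 mm, rises to 125 mm.
- card_tab (a point): Middle of the yellow tab's top edge, at x = -15, y = +20, z = 125 mm in the card box's frame; axes as the box's: card faces look to +x and -x, the edge runs along y.
- lid (a joint): Angle of the box's flip lid: 0 shut, 1.9 rad fully open; stiff hinge. It starts open (1.6 to 1.85).
- dish_large: Clear glass dish, 110 mm across, 45 mm high, on the bamboo stand; origin: centre of its underside. Bystander, leave alone.
- dish_medium: Greenish glass dish, 90 mm across, 40 mm high, on the bamboo stand; origin: centre of its underside. Bystander, leave alone.
- dish_small: Small clear glass dish, 72 mm across, 32 mm high, on the bamboo stand; origin: centre of its underside. Bystander, leave alone.
- black_bowl: Matte black ceramic bowl, 130 mm across, 60 mm high, on the table; origin: centre of its underside. Bystander, leave alone.
- spoon: Steel serving spoon, about 200 mm long and under 30 mm high, lying on the table along its x, bowl end to +x; bystander, leave alone.
- oil: Amber glass bottle, 60 mm across, 200 mm high, at the right side of the table; origin: centre of its underside. Bystander, leave alone.
There are look-alikes about, which are no part of the job. Leave any blue or purple look-alike of the rack alone.

How it is judged (in metres and radians):
On the way:
1. the clip is in the fingers' grip and out through the fork's open end (contact force between the fingers and clip above 2 N and x of clip in the frame of rack below -0.053 m and height (world z) of clip above 0.07 m), for 0.1 s.
At the end, for the whole second after the job is handed in: Held by the fingers (over 2 N), levers beyond 0.2 rad, tab edge middle 7 to 38 mm above the jaw tips, within 8 mm across and 14 mm along; clip upright and square within 0.2 rad, still, off card and box (under 0.5 N) and rack; lid beyond 1.4 rad; bystanders moved under 30 mm (value of joint each of clip_jaw_l, clip_jaw_r above 0.2 rad and contact force between the fingers and clip above 2 N and x of card_tab in the frame of clip_mouth between -0.014 and 0.014 m and y of card_tab in the frame of clip_mouth between -0.008 and 0.008 m and z of card_tab in the frame of clip_mouth between 0.007 and 0.038 m and angle between the y axis of clip and the x axis of cardbox, either way round below 0.2 rad and angle between clip's own z axis and vertical below 0.2 rad and contact force between clip and cardbox below 0.5 N and contact force between clip and rack below 0.1 N and linear speed of clip below 0.03 m/s and value of joint lid above 1.4 rad and not (distance of any of dish_large, dish_medium, dish_small, black_bowl, spoon, oil from where it was at the start of the episode above 0.03 m)); the arm keeps its last pose, push and grip.
It fails at once if the clip presses on the card or its box with more than 10 N (contact force between clip and cardbox above 10 N).
It fails at once if a dish, the bowl, the spoon or the bottle is moved more than 30 mm (distance of any of dish_large, dish_medium, dish_small, black_bowl, spoon, oil from where it was at the start of the episode above 0.03 m).
It fails at once if the box's lid is knocked below 1.4 rad (value of joint lid below 1.4 rad).
It also fails if it takes over 40 s, if anything falls off the work surface, if the arm or the gripper's body presses on something with over 40 N, if the wrist force passes 120 N, or if a joint passes its speed limit or range.

ROBOT

A 6-joint arm with a two-finger parallel gripper is mounted at the origin on the work surface. World frame = base frame: x ahead of the robot, y to its left, z up, the work surface at z = 0. Lengths are in mm, angles in rad, forces in N, time in s.
With the tool pointing down it reaches from about 350 to 875 mm from the base axis. Payload 4.2 kg.
Tool frame: the origin (TCP) lies at the very end of the fingers, on their centre line; the grasp point (between the pads) lies 19 mm behind it; z points along the fingers, y is the line along which they close (so a half turn about z gives the same grasp; the last joint's range is limited). The gripper opens to 85 mm and grips with 20 to 120 N. Pads are 22 mm wide; open, the fingers measure 114 mm over their backs; the gripper's body (76 mm by 85 mm) begins 54 mm behind the grasp point. The pads swing forward as they close: fully open they stand 13 mm farther back than shut.
Start: joints at [-0.98, 0.385, 0.008, 0, -1.194, -0.259], TCP at [203.606, -590.884, 231.312] pointing down, gripper open.
Joint ranges: [-3.14, 3.14], [-1.21, 2.06], [-1.07, 1.41], [-3.16, 2.05], [-2.99, -0.16], [-3.1, 3.1]. Speed limits (rad/s): [2.79, 2.79, 3.14, 3.14, 3.14, 3.14].

INTERFACE

Orientations are given as a unit quaternion [x, y, z, w].
In Python, from bench import arm, optics gives the robot as it stands. The module is installed in compiled form; this text tells all that it offers.
- The arm moves only by the tool step_arm, never from a script. Its argument "motion" is a list of rows, each an object with "dr": the turn, a rotation vector about the tool's x, y, z in units of 8 degrees (1.0 is 8 degrees), a list of three; "slide": the shift along the tool's x, y, z in mm, a list of three; "jaw": the finger opening in mm, from 0 to 85.4. A call has exactly 8 rows; each row is the pose to reach, as a shift and turn from the pose commanded when the call began, along the tool's axes at that moment; what a row does not reach only later rows make up. A row lasts 1/8 s, in which the tool goes at most 62.5 mm and 10.7 degrees, less where a joint would pass 70% of its speed; a pose out of reach is approached as far as the arm can. A call with a gripper value outside its range is refused whole. The fingers move at their own pace and stop on an object; the grip force is fixed at half the most. Time passes only in rows, so rows that repeat a pose let the fingers close, or fill a call up. It gives the time, the measured TCP pose, the force, the opening and the grip force at its end, in the units of the state.
- arm.read_state(): the state, without advancing time (a new reading comes with each control period).
- optics.get_image(name): name is "scene" or "top" or "wrist"; returns the picture (400x640x3 uint8, blue, green, red); there is no depth.
- optics.camera_info(name): a dict with "camera_matrix" (3x3 intrinsics, pixels), "view" (4x4, takes a point from world to camera coordinates); the wrist camera has in their place "T_tool_cam" (4x4, takes a point from camera to tool coordinates, whose origin is the TCP and whose axes are the flange's). Camera axes: x right, y up, looking along -z (the intrinsics and any distortion apply to the point x, -y, -z); pixel columns grow to the right and rows downward; lengths in mm; the calibration is good to about 2 mm. The wrist camera is an equidistant fisheye: a pixel r from the principal point sees the ray r / f radians off the axis. A picture is of the moment at which its call begins: read the wrist's pose just before it. camera_info takes no time and is no camera call.
- arm.job_done(): hands the job in; it is judged then, once.
The state is a dict: "clock": time; "joints": joint angles; "joint_vel": joint speeds; "joint_efforts": joint torques, N m; "position": TCP position; "ee_rot": TCP orientation; "contact_force": force on the tool from outside, world axes, zero at the start; "wrist_torque": the same for the moment, N m; "gripper_width": finger opening in mm; "grasp_force": force on a finger pad.
Only numpy, scipy, OpenCV 4.12 (cv2) and the standard library are available. Lean on these libraries where they do the work, as an engineer would, in place of code of your own. Each camera call takes 0.05 s, during which the arm holds its last target. There are 200 camera calls.

## Working session

There is one attempt and no reset: what is moved stays moved. The work goes in short steps, Python scripts to look and compute and a tool call to move; the robot and the scene stay as the last step left them, time stands still between calls to the robot, and variables do not carry over. Pictures are saved under pics/ and viewed, at most 13 in all, crops included, and the job is handed in when it is done.

Besides the shell and the picture viewer there is one more tool, called after "Request:" in YAML: its name, and indented under it one key for each argument. step_arm: Moves the arm, as the interface text tells. Its arguments: {"type":"object","properties":{"motion":{"type":"array","items":{"type":"object","properties":{"dr":{"type":"array","items":{"type":"number"}},"slide":{"type":"array","items":{"type":"number"}},"jaw":{"type":"number"}}}}},"required":["motion"]}

```bash
mkdir -p pics; python3 - <<'E'
from bench import arm, optics
import cv2,numpy as np
np.set_printoptions(precision=4,suppress=True)
s=arm.read_state();print(s)
for n in ["scene","top","wrist"]:
    cv2.imwrite(f"pics/{n}0.png",optics.get_image(n)); print(n,optics.camera_info(n))
E
```

```text
{'clock': 0.0, 'joints': array([-0.9804,  0.3855,  0.0066, -0.0005, -1.194 , -0.2586]), 'joint_vel': array([ 0.    , -0.0014,  0.0014,  0.    , -0.0012, -0.    ]), 'joint_efforts': array([  0.0009, -39.2293,  18.8403,   4.1862,  -0.0046,   0.    ]), 'position': array([ 203.4224, -590.3432,  230.2246]), 'ee_rot': array([-0.165 ,  0.9863,  0.0011, -0.0002]), 'contact_force': array([-0.2278,  0.1866, -0.5712]), 'wrist_torque': array([-0.0514, -0.0233, -0.0634]), 'grasp_force': 0.0, 'gripper_width': 85.72962802973353}
scene {'camera_matrix': array([[423.3639,   0.    , 322.2047],
       [  0.    , 423.3639, 200.9928],
       [  0.    ,   0.    ,   1.    ]]), 'view': array([[    0.8202,     0.5721,    -0.0056,  -454.749 ],
       [   -0.4019,     0.5832,     0.706 ,   128.7523],
       [    0.4071,    -0.5768,     0.7082, -1720.9745],
       [    0.    ,     0.    ,     0.    ,     1.    ]])}
top {'camera_matrix': array([[501.8489,   0.    , 320.0989],
       [  0.    , 501.8489, 206.9415],
       [  0.    ,   0.    ,   1.    ]]), 'view': array([[   -0.0215,    -0.9995,    -0.0224,    18.5381],
       [    0.9941,    -0.0238,     0.1062,  -550.4659],
       [   -0.1067,    -0.02  ,     0.9941, -1577.578 ],
       [    0.    ,     0.    ,     0.    ,     1.    ]])}
wrist {'camera_matrix': array([[309.7069,   0.    , 316.8876],
       [  0.    , 309.7069, 201.6571],
       [  0.    ,   0.    ,   1.    ]]), 'T_tool_cam': array([[  -0.0001,    0.9503,    0.3114,   78.6298],
       [   1.    ,    0.0002,   -0.0003,    1.092 ],
       [  -0.0003,    0.3114,   -0.9503, -143.6598],
       [   0.    ,    0.    ,    0.    ,    1.    ]])}
```

View pics/scene0.png

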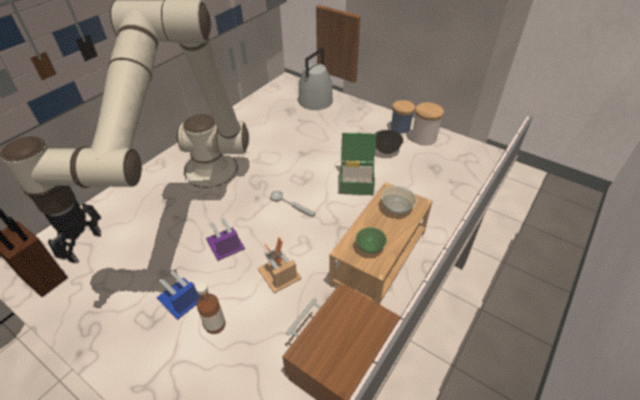

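View pics/top0.png

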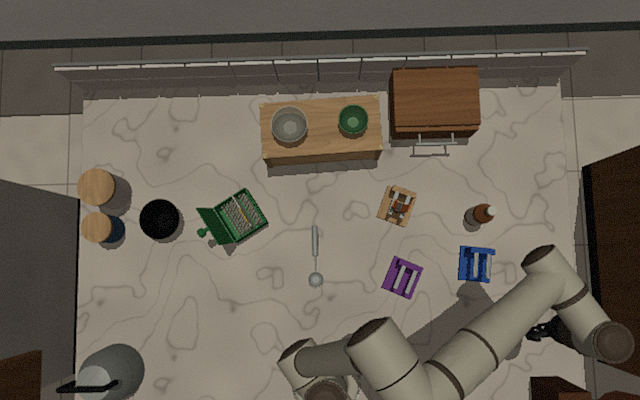

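The candidates in the top view are the bamboo rack with the orange clip at (397,206), the blue rack at (476,265) and the purple rack at (402,278). I choose the bamboo one. The green box is at (233,217), with its lid towards (212,228).

```bash
python3 - <<'E'
import cv2,numpy as np
t=cv2.imread("pics/top0.png");s=cv2.imread("pics/scene0.png")
f=lambda im,x,y,w,h:cv2.resize(im[y:y+h,x:x+w],(400,300),interpolation=cv2.INTER_CUBIC)
cv2.imwrite("pics/crop1.png",np.vstack([np.hstack([f(t,365,180,64,48),f(t,190,180,80,72)[:, :]]),np.hstack([f(s,248,230,64,64),f(s,325,125,64,80)])]))
E
```

```text
(no output)
```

View pics/crop1.png

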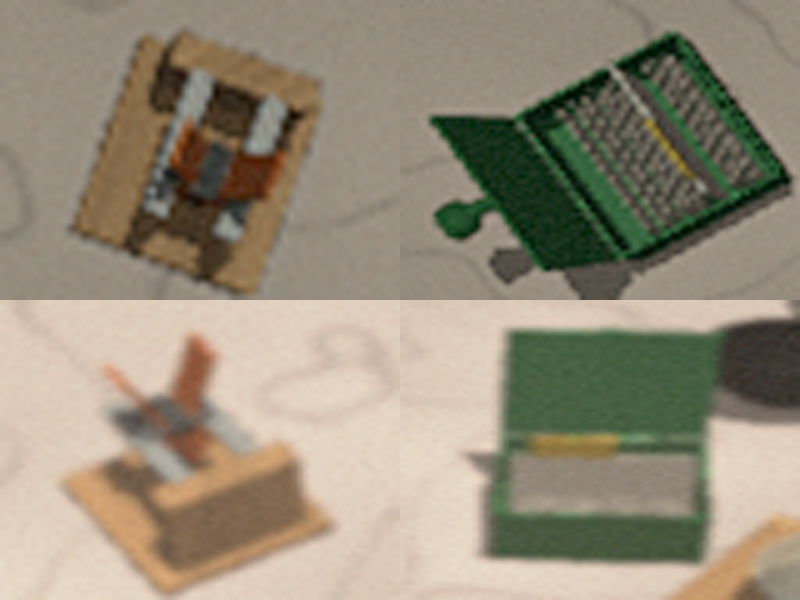

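The crop confirms the choice. The orange clip with its grey pivot lies across two grey prongs on the bamboo rack, with the open end pointing down in the image, towards the robot. The yellow tab runs from about (240,209) to (248,222) in the top view.

```bash
cat > h.py <<'E'
import numpy as np,cv2
from scipy.spatial.transform import Rotation as R
np.set_printoptions(precision=4,suppress=True)
def ray(info,px,pose=None):
    """origin and unit direction (world) of the ray through a pixel; pose=(pos,quat) for the wrist fisheye"""
    K=info["camera_matrix"];u=(px[0]-K[0,2])/K[0,0];v=(px[1]-K[1,2])/K[1,1]
    if pose is None:
        d=np.array([u,-v,-1.]);V=info["view"];Rm=V[:3,:3].T;o=-Rm@V[:3,3]
    else:
        r=np.hypot(u,v)+1e-12;d=np.array([u/r*np.sin(r),-v/r*np.sin(r),-np.cos(r)])
        T=np.eye(4);T[:3,:3]=R.from_quat(pose[1]).as_matrix();T[:3,3]=pose[0]
        T=T@info["T_tool_cam"];Rm=T[:3,:3];o=T[:3,3]
    d=Rm@d;return o,d/np.linalg.norm(d)
def onz(info,px,z,pose=None):
    o,d=ray(info,px,pose);return o+d*(z-o[2])/d[2]
def tri(rays):
    A=sum(np.eye(3)-np.outer(d,d) for o,d in rays);b=sum((np.eye(3)-np.outer(d,d))@o for o,d in rays)
    return np.linalg.solve(A,b)
E
python3 - <<'E'
from h import *
from bench import optics
I=optics.camera_info("top")
c=lambda p:(365+p[0]/6.25,180+p[1]/6.25)
P=[onz(I,c(p),85) for p in [(200,75),(272,100),(158,215),(230,238)]];print(np.array(P))
print("grip/pivot",onz(I,c((216,170)),93))
for a,b in [(0,2),(1,3)]:
    d=P[a]-P[b];print("rack yaw",np.arctan2(d[1],d[0]))
B=np.array([onz(I,p,65) for p in [(246,188.4),(268,223.2),(237,241.9),(214,208.3)]]);print(B,B.mean(0))
for a,b in [(0,3),(1,2)]:
    d=B[b]-B[a];print("box yaw",np.arctan2(d[1],d[0]))
T=np.array([onz(I,p,125) for p in [(239.6,209.3),(248,222)]]);print(T,T.mean(0))
for n,z in [((315,232),0),((481,215),100)]: print(onz(I,n,z))
E
```

```text
[[ 585.5305 -233.7359   85.    ]
 [ 572.212  -268.6937   85.    ]
 [ 516.5511 -210.5079   85.    ]
 [ 504.3715 -245.3803   85.    ]]
grip/pivot [ 537.3089 -238.701    93.    ]
rack yaw -0.32481205103276717
rack yaw -0.331006961217848
[[611.3351 237.7641  65.    ]
 [499.7066 169.3618  65.    ]
 [443.4855 266.9097  65.    ]
 [550.6277 339.1141  65.    ]] [526.2887 253.2874  65.    ]
box yaw 2.110470816885358
box yaw 2.093639376612848
[[539.1522 247.3936 125.    ]
 [500.1009 222.1793 125.    ]] [519.6266 234.7864 125.    ]
[472.5528  24.9241   0.    ]
[ 506.9147 -483.0239  100.    ]
```

Request:
step_arm:
  motion:
    - {"dr":[0,0,0.6],"slide":[-54,28,0],"jaw":85}
    - {"dr":[0,0,1.2],"slide":[-108,56,0],"jaw":85}
    - {"dr":[0,0,1.8],"slide":[-162,84,0],"jaw":85}
    - {"dr":[0,0,2.4],"slide":[-216,112,0],"jaw":85}
    - {"dr":[0,0,3.0],"slide":[-270,140,0],"jaw":85}
    - {"dr":[0,0,3.6],"slide":[-324,168,0],"jaw":85}
    - {"dr":[0,0,4.2],"slide":[-378,196,0],"jaw":85}
    - {"dr":[0,0,4.73],"slide":[-430,223,0],"jaw":85}

```text
clock: 1.15
position: [538.5, -238.2, 231.2]
ee_rot: [0.165, 0.986, 0.0, -0.0]
contact_force: [0.0, -1.3, 0.5]
gripper_width: 85.2
grasp_force: 0.0
```

```bash
python3 - <<'E'
from h import *
from bench import arm,optics
s=arm.read_state();im=optics.get_image("wrist");cv2.imwrite("pics/w1.png",im)
np.savez("w1.npz",p=s["position"],q=s["ee_rot"])
print(s["position"],s["ee_rot"],s["joints"],s["contact_force"],s["clock"])
E
```

```text
[ 538.5462 -238.1731  231.152 ] [ 0.1646  0.9864  0.     -0.0002] [-0.1416  0.3237 -0.0842 -0.0001 -1.1633 -1.7599] [ 0.0482 -1.3182  0.489 ] 1.15
```

View pics/w1.png

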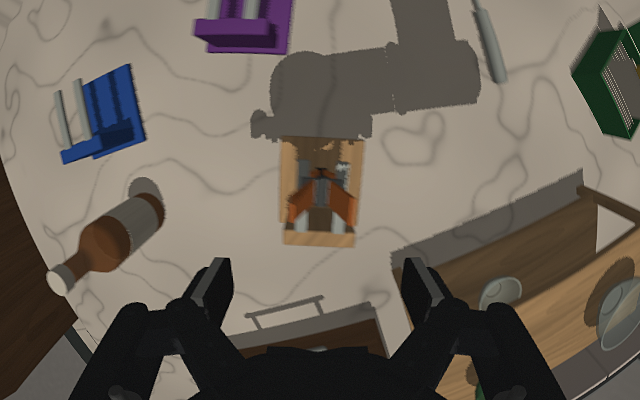

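The wrist view shows the clip at about (321,195), its handles spreading left and right, the rack's back board at (319,239), and the open end upward. I'll enlarge this area.

```bash
python3 - <<'E'
from h import *
im=cv2.imread("pics/w1.png")
c=cv2.resize(im[130:250,270:370],None,fx=5,fy=5,interpolation=cv2.INTER_CUBIC)
cv2.imwrite("pics/w1c.png",cv2.convertScaleAbs(c,alpha=1.5,beta=15))
E
```

```text
(no output)
```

View pics/w1c.png

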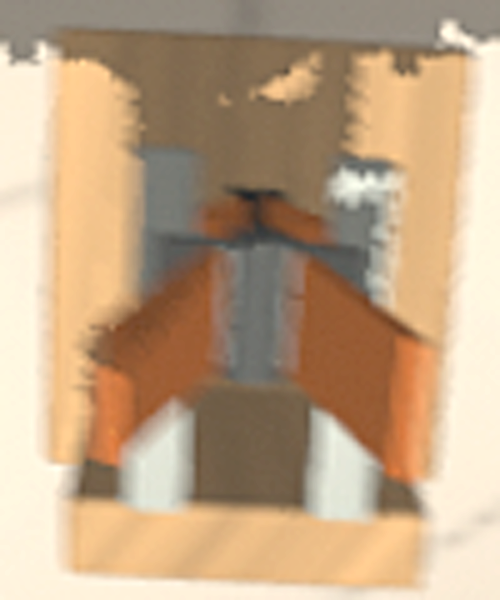

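```bash
python3 - <<'E'
from h import *
from bench import optics
I=optics.camera_info("wrist");d=np.load("w1.npz");pose=(d["p"],d["q"])
c=lambda p:(270+p[0]/5,130+p[1]/5)
g=lambda p,z:onz(I,c(p),z,pose)
M=R.from_quat(d["q"]).as_matrix();tl=lambda P:M.T@(P-d["p"])
print("pivot",tl(g((257,310),93)),"front",tl(g((265,240),93)),"back",tl(g((250,382),93)))
print("handles L,R",tl(g((97,410),146)),tl(g((427,410),146)))
for a,b in [((140,150),(122,500)),((400,170),(376,515))]:
    A,B=tl(g(a,85)),tl(g(b,85));print("prong",A,B,np.arctan2((A-B)[1],(A-B)[0]))
a,b=tl(g((72,500),85)),tl(g((425,510),85));print("board top front",a,b)
print("tool axes",M)
E
```

```text
pivot [ -3.0824   5.9952 138.1508] front [ 10.5814   7.4391 138.1554] back [-17.5186   4.7109 138.1461]
handles L,R [ -3.9378 -19.9663  85.151 ] [-3.9681 32.1456 85.1501]
prong [ 26.2942 -16.2177 146.161 ] [-45.7424 -21.2172 146.1371] 0.069292120977214
prong [ 22.4991  33.3441 146.1589] [-49.1392  30.7338 146.1351] 0.036420748147350544
board top front [-45.8011 -31.4807 146.1373] [-48.0966  40.8193 146.1353]
tool axes [[-0.9458  0.3247 -0.0003]
 [ 0.3247  0.9458  0.0001]
 [ 0.0003 -0.     -1.    ]]
```

Request:
step_arm:
  motion:
    - {"dr":[0,0,0.33],"slide":[-3.5,6,0],"jaw":85}
    - {"dr":[0,0,0.33],"slide":[-3.5,6,30],"jaw":85}
    - {"dr":[0,0,0.33],"slide":[-3.5,6,60],"jaw":85}
    - {"dr":[0,0,0.33],"slide":[-3.5,6,85],"jaw":85}
    - {"dr":[0,0,0.33],"slide":[-3.5,6,105],"jaw":85}
    - {"dr":[0,0,0.33],"slide":[-3.5,6,119],"jaw":85}
    - {"dr":[0,0,0.33],"slide":[-3.5,6,119],"jaw":85}
    - {"dr":[0,0,0.33],"slide":[-3.5,6,119],"jaw":70}

```text
clock: 2.2
position: [543.4, -235.6, 113.1]
ee_rot: [0.186, 0.983, -0.0, 0.001]
contact_force: [0.5, -0.7, 1.4]
gripper_width: 70.5
grasp_force: 0.0
```

```bash
python3 - <<'E'
from h import *
from bench import arm,optics
s=arm.read_state();im=optics.get_image("wrist")
cv2.imwrite("pics/w2.png",cv2.convertScaleAbs(cv2.resize(im[150:400,180:460],None,fx=2,fy=2,interpolation=cv2.INTER_CUBIC),alpha=1.6,beta=15))
print(s["position"],s["contact_force"])
E
```

```text
[ 543.3686 -235.6247  113.1244] [ 0.4671 -0.6758  1.3562]
```

View pics/w2.png

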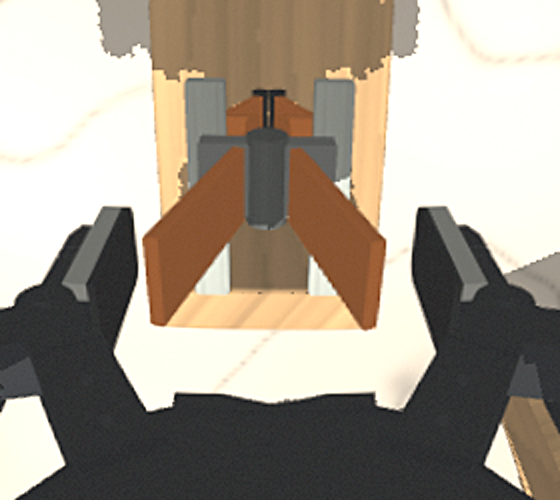

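The handles at crop x 145–383 sit centred between the pads at 135 and 413, and square to them. Closing now.

Request:
step_arm:
  motion:
    - {"dr":[0,0,0],"slide":[0,0,0],"jaw":40}
    - {"dr":[0,0,0],"slide":[0,0,0],"jaw":20}
    - {"dr":[0,0,0],"slide":[0,0,0],"jaw":5}
    - {"dr":[0,0,0],"slide":[0,0,0],"jaw":5}
    - {"dr":[0,0,0],"slide":[0,0,0],"jaw":5}
    - {"dr":[0,0,0],"slide":[0,0,0],"jaw":5}
    - {"dr":[0,0,0],"slide":[0,0,0],"jaw":5}
    - {"dr":[0,0,0],"slide":[0,0,0],"jaw":5}

```text
clock: 3.25
position: [544.2, -236.6, 115.3]
ee_rot: [0.186, 0.983, -0.001, 0.002]
contact_force: [-1.7, -1.4, 8.5]
gripper_width: 13.1
grasp_force: 62.0
```

```bash
python3 - <<'E'
from h import *
from bench import arm,optics
s=arm.read_state();im=optics.get_image("wrist")
cv2.imwrite("pics/w3.png",cv2.convertScaleAbs(cv2.resize(im[150:400,180:460],None,fx=2,fy=2,interpolation=cv2.INTER_CUBIC),alpha=1.6,beta=15))
print(s["position"],s["contact_force"],s["gripper_width"],s["grasp_force"])
E
```

```text
[ 544.2393 -236.5652  115.3394] [-1.6611 -1.3529  8.5497] 13.118185936498982 62.0283043384552
```

View pics/w3.png

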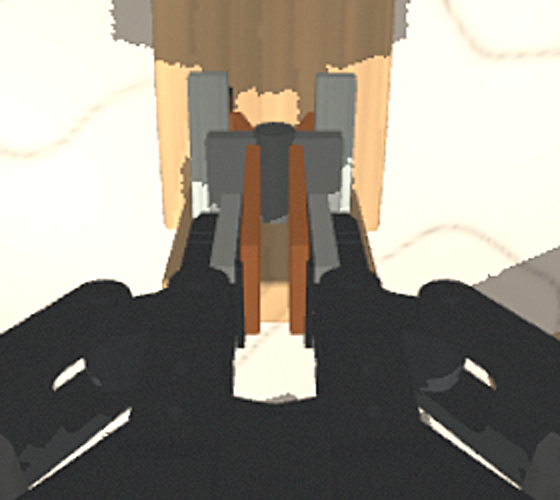

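Request:
step_arm:
  motion:
    - {"dr":[0,0,0],"slide":[0,0,-1.5],"jaw":5}
    - {"dr":[0,0,0],"slide":[0,0,-3],"jaw":5}
    - {"dr":[0,0,0],"slide":[0,0,-4],"jaw":5}
    - {"dr":[0,0,0],"slide":[2,0,-4],"jaw":5}
    - {"dr":[0,0,0],"slide":[4,0,-4],"jaw":5}
    - {"dr":[0,0,0],"slide":[7,0,-4],"jaw":5}
    - {"dr":[0,0,0],"slide":[10,0,-4],"jaw":5}
    - {"dr":[0,0,0],"slide":[10,0,-4],"jaw":5}

```text
clock: 4.3
position: [533.2, -231.7, 116.3]
ee_rot: [0.186, 0.983, 0.0, -0.0]
contact_force: [0.3, -0.8, -1.8]
gripper_width: 12.9
grasp_force: 60.9
```

```bash
python3 -c "
from bench import arm
s=arm.read_state();print(s['position'],s['contact_force'],s['wrist_torque'],s['gripper_width'])"
```

```text
[ 533.19913364 -231.65430926  116.34777386] [ 0.33191254 -0.79463139 -1.83994492] [0.02032589 0.00093748 0.06906799] 12.889542255909731
```

It is free and lifted about 1–2 mm, so I continue sliding out level.

Request:
step_arm:
  motion:
    - {"dr":[0,0,0],"slide":[8,0,0],"jaw":5}
    - {"dr":[0,0,0],"slide":[18,0,0],"jaw":5}
    - {"dr":[0,0,0],"slide":[28,0,0],"jaw":5}
    - {"dr":[0,0,0],"slide":[38,0,0],"jaw":5}
    - {"dr":[0,0,0],"slide":[48,0,0],"jaw":5}
    - {"dr":[0,0,0],"slide":[58,0,0],"jaw":5}
    - {"dr":[0,0,0],"slide":[68,0,0],"jaw":5}
    - {"dr":[0,0,0],"slide":[68,0,0],"jaw":5}

```text
clock: 5.3
position: [469.5, -206.6, 116.4]
ee_rot: [0.186, 0.983, 0.0, -0.0]
contact_force: [0.5, -0.6, -1.0]
gripper_width: 12.9
grasp_force: 60.9
```

```bash
python3 - <<'E'
from h import *
from bench import arm,optics
s=arm.read_state();im=optics.get_image("wrist");t=optics.get_image("scene")
a=cv2.resize(im[100:400,180:460],(420,450),interpolation=cv2.INTER_CUBIC)
b=cv2.resize(t[200:320,200:300],(375,450),interpolation=cv2.INTER_CUBIC)
cv2.imwrite("pics/w4.png",cv2.convertScaleAbs(np.hstack([a,b]),alpha=1.3,beta=15))
print(s["position"],s["contact_force"],s["gripper_width"],s["grasp_force"],s["joints"])
E
```

```text
[ 469.4584 -206.6312  116.4245] [ 0.507  -0.6243 -1.0221] 12.898680536615046 60.9335196018219 [-0.0979  0.3153 -0.4219 -0.0001 -0.8338 -1.8474]
```

View pics/w4.png

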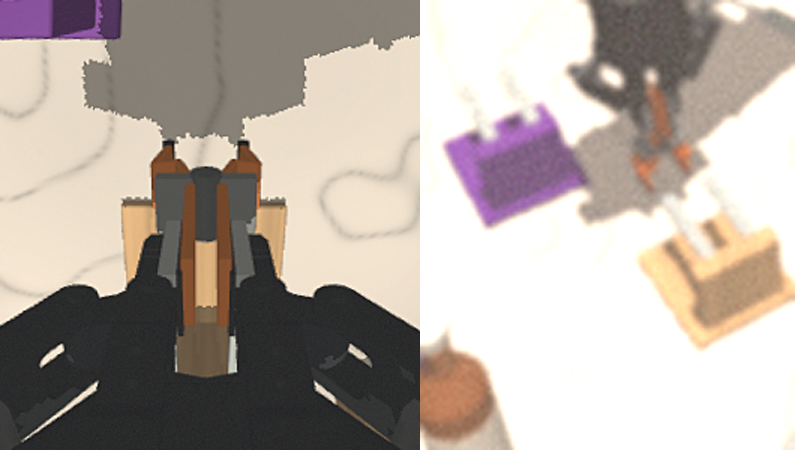

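The clip is out, held square with its jaws gaping; the jaw tips are at crop (168,143) and (242,143), and the rack is behind it. Next I lift, turn and carry it to the -x side of the box for a look.

Request:
step_arm:
  motion:
    - {"dr":[0,0,0],"slide":[0,0,-30],"jaw":5}
    - {"dr":[0,0,0],"slide":[0,0,-70],"jaw":5}
    - {"dr":[0,0,-1],"slide":[0,20,-110],"jaw":5}
    - {"dr":[0,0,-2],"slide":[6,55,-124],"jaw":5}
    - {"dr":[0,0,-3],"slide":[13,100,-124],"jaw":5}
    - {"dr":[0,0,-4],"slide":[20,145,-124],"jaw":5}
    - {"dr":[0,0,-5],"slide":[26,185,-124],"jaw":5}
    - {"dr":[0,0,-5.5],"slide":[30,215,-124],"jaw":5}

```text
clock: 6.4
position: [521.6, 5.9, 240.3]
ee_rot: [-0.197, 0.98, 0.0, 0.0]
contact_force: [-0.2, -0.5, -1.3]
gripper_width: 12.9
grasp_force: 61.0
```

```bash
python3 - <<'E'
from h import *
from bench import arm
s=arm.read_state();M=R.from_quat(s["ee_rot"]).as_matrix()
print(s["position"],M.T@(np.array([558,162,240])-s["position"]),"yaw y",np.arctan2(M[1,1],M[0,1]),s["gripper_width"],s["joints"])
E
```

```text
[521.5728   5.8923 240.3268] [-93.9486 129.8853   0.3606] yaw y 1.967759177234757 12.906655702827145 [ 0.3227  0.2016 -0.229   0.     -1.1398 -1.4965]
```

Request:
step_arm:
  motion:
    - {"dr":[0,0,-0.2],"slide":[-15,20,0],"jaw":5}
    - {"dr":[0,0,-0.4],"slide":[-35,50,0],"jaw":5}
    - {"dr":[0,0,-0.6],"slide":[-55,78,0],"jaw":5}
    - {"dr":[0,0,-0.8],"slide":[-75,104,0],"jaw":5}
    - {"dr":[0,0,-0.95],"slide":[-88,122,0],"jaw":5}
    - {"dr":[0,0,-0.95],"slide":[-94,130,0],"jaw":5}
    - {"dr":[0,0,-0.95],"slide":[-94,130,0],"jaw":5}
    - {"dr":[0,0,-0.95],"slide":[-94,130,0],"jaw":5}

```text
clock: 7.4
position: [557.7, 159.4, 240.4]
ee_rot: [-0.259, 0.966, -0.0, -0.0]
contact_force: [0.5, -0.4, -0.9]
gripper_width: 13.0
grasp_force: 61.0
```

```bash
python3 - <<'E'
from h import *
from bench import arm,optics
s=arm.read_state();im=optics.get_image("wrist");cv2.imwrite("pics/w5.png",im)
np.savez("w5.npz",p=s["position"],q=s["ee_rot"])
cv2.imwrite("pics/w5c.png",cv2.convertScaleAbs(cv2.resize(im[80:330,260:580],(800,600)),alpha=1.3,beta=10))
h=cv2.cvtColor(im,cv2.COLOR_BGR2HSV);m=cv2.inRange(h,(18,110,60),(34,255,255))
n,l,st,c=cv2.connectedComponentsWithStats(m)
for i in range(1,n):
    if st[i,4]>40: print(st[i],c[i],cv2.minAreaRect(np.argwhere(l==i)[:,::-1].astype(np.float32)))
print(s["position"],s["ee_rot"],s["gripper_width"])
E
```

```text
[400 174  13  58 538] [405.71   201.5799] ((405.54534912109375, 202.5027618408203), (10.526140213012695, 56.83510971069336), 3.468229293823242)
[557.7442 159.4481 240.3668] [-0.2594  0.9658 -0.0001 -0.0002] 12.961614722644127
```

View pics/w5c.png

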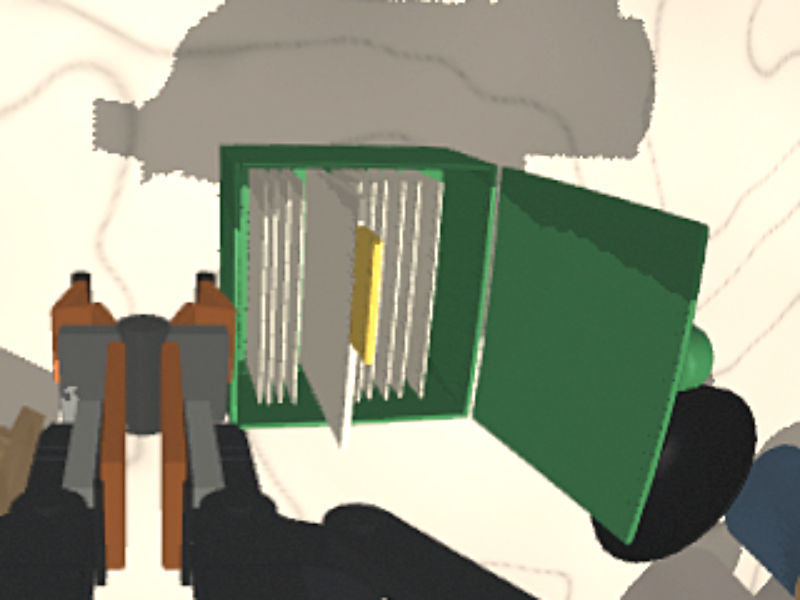

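The tab's top edge is the bright yellow strip from crop (378,238) to (370,362). The jaw tips are at (82,275) and (206,272), and the pivot block's front edge is at row 327 from x 60 to 230.

```bash
python3 - <<'E'
from h import *
from bench import optics
I=optics.camera_info("wrist");d=np.load("w5.npz");pose=(d["p"],d["q"])
c=lambda p:(260+p[0]/2.5,80+p[1]/2.4)
M=R.from_quat(d["q"]).as_matrix();tl=lambda P:M.T@(P-d["p"])
zt=d["p"][2]
g=lambda p,z:tl(onz(I,c(p),z,pose))
a,b=g((378,238),125),g((370,362),125);print("tab",a,b,(a+b)/2,np.linalg.norm(a-b),"ang",np.arctan2(*(a-b)[[1,0]]),"world",d["p"]+M@((a+b)/2))
r=[g(p,65) for p in [(220,148),(495,165),(470,415),(232,425)]];print("rim",*r)
for i,j in [(0,3),(1,2)]:
    e=r[i]-r[j];print(np.arctan2(e[1],e[0]))
print("block front",g((60,327),zt-22),g((230,327),zt-22))
print("block back mid",g((143,430),zt-22))
print("tips",g((82,275),zt-74),g((206,272),zt-74))
E
```

```text
tab [ 14.5581  84.676  115.3708] [-35.2987  86.4708 115.3533] [-10.3703  85.5734 115.3621] 49.88909920111579 ang -0.03598418272235831 world [523.802  238.6768 125.    ]
rim [ 39.2071  33.1149 175.3801] [ 35.7171 157.7099 175.3773] [-92.8928 163.177  175.3322] [-94.3759  42.9388 175.3332]
-0.07340944114560666
-0.04248339657492358
block front [ 15.3318 -18.0208  22.0056] [15.3197 21.0472 22.0051]
block back mid [-12.5713   1.0556  21.9956]
tips [ 12.5859 -16.8367  74.0046] [13.541  19.6354 74.0045]
```

Request:
step_arm:
  motion:
    - {"dr":[0,0,-0.1],"slide":[-3,10,0],"jaw":5}
    - {"dr":[0,0,-0.2],"slide":[-6,28,0],"jaw":5}
    - {"dr":[0,0,-0.32],"slide":[-9,46,0],"jaw":5}
    - {"dr":[0,0,-0.32],"slide":[-11.5,64,0],"jaw":5}
    - {"dr":[0,0,-0.32],"slide":[-11.5,78,0],"jaw":5}
    - {"dr":[0,0,-0.32],"slide":[-11.5,84,0],"jaw":5}
    - {"dr":[0,0,-0.32],"slide":[-11.5,84,0],"jaw":5}
    - {"dr":[0,0,-0.32],"slide":[-11.5,84,0],"jaw":5}

```text
clock: 8.45
position: [525.8, 238.4, 240.3]
ee_rot: [-0.281, 0.96, -0.0, -0.0]
contact_force: [-1.2, -0.3, -0.9]
gripper_width: 13.2
grasp_force: 61.0
```

```bash
python3 - <<'E'
from h import *
from bench import arm,optics
s=arm.read_state();im=optics.get_image("wrist")
np.savez("w6.npz",p=s["position"],q=s["ee_rot"])
cv2.imwrite("pics/w6c.png",cv2.convertScaleAbs(cv2.resize(im[120:320,220:420],(600,600),interpolation=cv2.INTER_CUBIC),alpha=1.3,beta=10))
print(s["position"],s["ee_rot"],s["gripper_width"],s["contact_force"])
E
```

```text
[525.8493 238.3706 240.3433] [-0.2812  0.9596 -0.0001 -0.    ] 13.196759094870842 [-1.165  -0.3066 -0.927 ]
```

View pics/w6c.png

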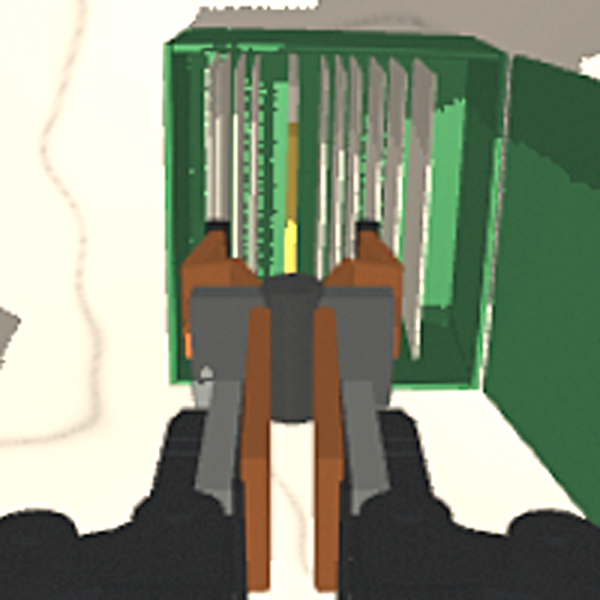

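The tab at crop x 291 is midway between the jaw tips at 217 and 367, and parallel to the clip. The yellow ends at row 120; below row 218 it is only lit more brightly. I'll check the position along the edge.

```bash
python3 - <<'E'
from h import *
from bench import optics
I=optics.camera_info("wrist");d=np.load("w6.npz");pose=(d["p"],d["q"])
c=lambda p:(220+p[0]/3,120+p[1]/3)
M=R.from_quat(d["q"]).as_matrix();zt=d["p"][2]
g=lambda p,z:M.T@(onz(I,c(p),z,pose)-d["p"])
print(g((292,122),125),g((291,218),125),g((291,270),125),"tips",g((217,225),zt-74),g((367,225),zt-74),"rim",g((165,45),65),g((510,48),65),g((485,388),65),g((172,385),65))
w=np.load("w5.npz");Mw=R.from_quat(w["q"]).as_matrix();print("pred tab mid",M.T@(w["p"]+Mw@np.array([-10.37,85.57,115.36])-d["p"]))
E
```

```text
[ 30.1071   1.2082 115.3444] [  1.7684   0.926  115.3433] [-14.2788   0.9266 115.3426] tips [ 12.2277 -17.257   74.0024] [12.2234 19.5487 73.9984] rim [ 46.3452 -42.4355 175.3499] [ 46.1571  77.3715 175.3368] [-84.8268  76.5917 175.3315] [-82.9254 -44.8877 175.3448]
pred tab mid [  1.554    1.372  115.3412]
```

Aligned within about 1–2 mm, so I lower 62 mm gently.

Request:
step_arm:
  motion:
    - {"dr":[0,0,0],"slide":[0,0,10],"jaw":5}
    - {"dr":[0,0,0],"slide":[0,0,20],"jaw":5}
    - {"dr":[0,0,0],"slide":[0,0,29],"jaw":5}
    - {"dr":[0,0,0],"slide":[0,0,38],"jaw":5}
    - {"dr":[0,0,0],"slide":[0,0,46],"jaw":5}
    - {"dr":[0,0,0],"slide":[0,0,53],"jaw":5}
    - {"dr":[0,0,0],"slide":[0,0,59],"jaw":5}
    - {"dr":[0,0,0],"slide":[0,0,62],"jaw":5}

```text
clock: 9.5
position: [525.7, 238.7, 177.9]
ee_rot: [-0.281, 0.96, -0.0, -0.0]
contact_force: [-0.4, -0.5, -1.1]
gripper_width: 12.9
grasp_force: 61.0
```

Request:
step_arm:
  motion:
    - {"dr":[0,0,0],"slide":[0,0,0],"jaw":5}
    - {"dr":[0,0,0],"slide":[0,0,0],"jaw":5}
    - {"dr":[0,0,0],"slide":[0,0,0],"jaw":5}
    - {"dr":[0,0,0],"slide":[0,0,0],"jaw":5}
    - {"dr":[0,0,0],"slide":[0,0,0],"jaw":5}
    - {"dr":[0,0,0],"slide":[0,0,0],"jaw":5}
    - {"dr":[0,0,0],"slide":[0,0,0],"jaw":5}
    - {"dr":[0,0,0],"slide":[0,0,0],"jaw":5}

```text
clock: 10.5
position: [525.8, 238.7, 178.3]
ee_rot: [-0.281, 0.96, -0.0, -0.0]
contact_force: [0.4, -0.1, -0.7]
gripper_width: 13.2
grasp_force: 61.0
```

```bash
python3 - <<'E'
from h import *
from bench import arm,optics
s=arm.read_state();im=optics.get_image("wrist");t=optics.get_image("scene")
a=cv2.resize(im[120:320,220:420],(450,450),interpolation=cv2.INTER_CUBIC)
b=cv2.resize(t[115:205,320:390],(350,450),interpolation=cv2.INTER_CUBIC)
cv2.imwrite("pics/w7.png",cv2.convertScaleAbs(np.hstack([a,b]),alpha=1.3,beta=10))
print(s["position"],s["contact_force"],s["wrist_torque"],s["gripper_width"],s["grasp_force"])
E
```

```text
[525.7511 238.6946 178.3012] [ 0.3732 -0.0855 -0.7425] [-0.031   0.0388  0.0139] 13.156869007710439 60.96169710159302
```

View pics/w7.png

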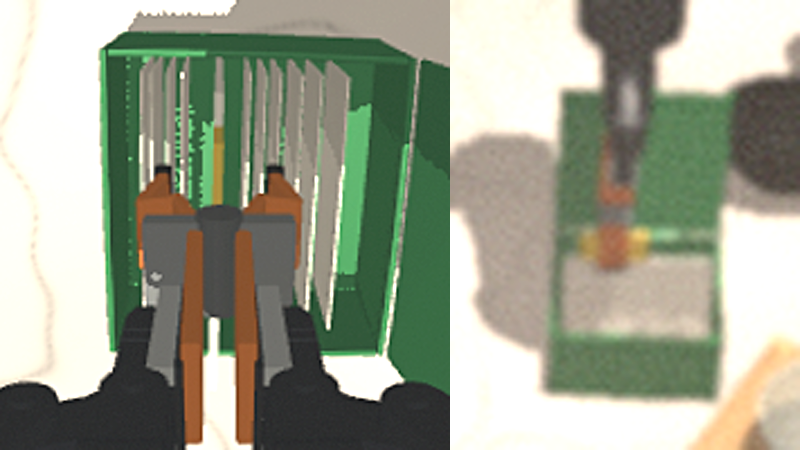

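The clip straddles the tab: the tab is at crop x 218, between the tips at 164 and 274. It is centred along the yellow in the scene view, and there is no contact force. Handing in.

```bash
python3 -c "
from bench import arm
print(arm.job_done())"
```

```text
the job is handed in; nothing more can be done
None
```

I handed the job in at about 10.5 s with the clip held squeezed open over the middle of the yellow tab, tab edge about 21 mm inside the jaws by my estimate, and no contact force showing; the judge gave no verdict.

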